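Slide the glue stick and the correction bottle into the desk tidy

ROBOT

A 6-joint arm with a two-finger parallel gripper is mounted at the origin on a cart in front of the work surface, level with it; the furniture and walls round the work are solid. World frame = base frame: x ahead of the robot, y to its left, z up, the work surface at z = 0. Lengths are in m, angles in rad, forces in N, time in s.
With the tool pointing down it reaches from about 0.35 to 0.925 m from the base axis. Payload 6.4 kg.
Tool frame: the origin (TCP) lies at the very end of the fingers, on their centre line; the grasp point (between the pads) lies 19 mm behind it; z points along the fingers, y is the line along which they close (so a half turn about z gives the same grasp; the last joint's range is limited). The gripper opens to 85 mm and grips with 20 to 120 N. Pads are 22 mm wide; open, the fingers measure 114 mm over their backs; the gripper's body (76 mm by 85 mm) begins 54 mm behind the grasp point. The pads swing forward as they close: fully open they stand 13 mm farther back than shut.
Start: joints at [-0.174, 0.245, 1.558, -0, 1.339, -0.174], TCP at [0.65, 0, 0.231] pointing down, gripper open.
Joint ranges: [-3.13, 3.13], [-1.02, 2.26], [0.13, 2.54], [-0.95, 4.09], [0.21, 2.88], [-2.74, 2.74]. Speed limits (rad/s): [2.57, 2.57, 3.14, 3.14, 3.14, 3.14].

INTERFACE

Orientations are given as a unit quaternion [w, x, y, z].
In Python, from rig import monitor, imaging, bot gives the robot as it stands.
- The arm moves only by the tool carry_out, never from a script. Its argument "increments" is a list of rows, each a list of 7 numbers: the turn, a rotation vector about the world's x, y, z in rad, then the shift along the world's x, y, z in mm, then the finger opening in mm, from 0 to 85.4. A call has 1 to 20 rows; each row shifts and turns the commanded pose from where the row before left it; what a row does not reach is not made up. A row lasts 1/12 s, in which the tool goes at most 41.7 mm and 7.16 degrees, less where a joint would pass 70% of its speed; a pose out of reach is approached as far as the arm can. A call is refused whole if a number of a shift passes 41.7 or a number of a turn 0.125, either way. A call with a gripper value outside its range is refused whole. The fingers move at their own pace and stop on an object; "force" is the grip in N (left out, the last holds). Time passes only in rows, so rows that do not move let the fingers close. It gives the time, the measured TCP pose, the force, the opening and the grip force at its end, in the units of the state.
- monitor.observe(): the state, without advancing time (a new reading comes with each control period).
- imaging.read_camera(name): name is "scene" or "side" or "wrist"; returns the picture (400x640x3 uint8, red, green, blue); there is no depth.
- imaging.calibration(name): a dict with "fovy" (degrees; the focal length in pixels is half the picture's height over the tangent of half this angle, whatever the lens; pixels are square), "cx", "cy" (the principal point, pixels), "rvec" (rotation vector, rad) and "tvec" (3), from world to camera coordinates, as OpenCV has them; the wrist camera has in their place "mount" (4x4, takes a point from camera to tool coordinates, whose origin is the TCP and whose axes are the flange's). Camera axes: x right, y down, z forward; pixel columns grow to the right and rows downward; lengths in m; the calibration is good to about 2 mm. A picture is of the moment at which its call begins: read the wrist's pose just before it. calibration takes no time and is no camera call.
- bot.job_done(): hands the job in; it is judged then, once.
The state is a dict: "time": time; "joint_pos": joint angles; "qd": joint speeds; "tau": joint torques, N m; "tool_pos": TCP position; "ee_rot": TCP orientation; "wrist_force": force on the tool from outside, world axes, zero at the start; "moment": the same for the moment, N m; "grip_width": opening from 0.0 (shut) to 1.0 (fully open); "gripper_force": force on a finger pad.
Only numpy, scipy, OpenCV 4.12 (cv2) and the standard library are available. Lean on these libraries where they do the work, as an engineer would, in place of code of your own. Each camera call takes 0.05 s, during which the arm holds its last target. There are 200 camera calls.

TASK

Tidy the desk: push the standing yellow glue stick and the standing correction bottle across the desk top, low on their bodies so that they slide without tipping over, until each stands upright and wholly inside a bay of the low wooden desk tidy, one in each bay, no matter which. Push them gently with the fingers only, without pinching or lifting them, and leave the red thread spool, eraser, highlighter and stapler where they are; finish clear of everything.

Things in the scene. Friction and masses are not known exactly. Their poses are not given: they have to be found in the camera images.
- glue: Yellow glue stick standing upright on the desk, a round stick 26 mm in diameter and 93 mm tall, about 30 g. Origin: centre of its underside; z points up along it. Loose; it slides if pushed lower than about 15 mm above the desk and is likely to topple if pushed much higher.
- fluid: Small correction bottle standing upright on the desk: round green and white body 30 mm in diameter up to 46 mm, narrow white cap above it (18 mm in diameter), 74 mm tall in all, about 35 g. Origin: centre of its underside; z points up along it. Loose; it slides if pushed lower than about 15 mm above the desk and is likely to topple if pushed much higher.
- tidy: Low wooden frame fixed to the desk, 174 mm (its x) by 63 mm (its y), no floor: things slide on the desk straight into it. Two equal bays side by side along its x, each 75 mm wide and 55 mm deep inside, open above and toward -y. Side walls 8 mm thick, 20 mm high; back wall 8 mm thick, 34 mm high. Origin: centre of its underside; +y points into the bays, to the robot's left within 17 degrees.
- bay_near (a point): Desk-level centre of the inside of the bay nearer to the robot. Axes as the tidy's: +y points into the bay; the mouth lies 27.5 mm toward -y, the face of the back wall 27.5 mm toward +y, the side walls 37.5 mm either way along x.
- bay_far (a point): The same point of the bay farther from the robot, 83 mm from the other along the tidy's x.
- red_spool: Red sewing thread spool, 35 mm in diameter, 55 mm tall, standing; a bystander to be left alone. Origin: centre of its underside.
- eraser: Blue and white eraser, 19 x 43 x 12 mm, a bystander to be left alone. Origin: centre of its underside.
- highlighter: Black and yellow highlighter pen lying flat, 25 x 109 x 15 mm (long axis y), a bystander to be left alone. Origin: centre of its underside.
- stapler: Red stapler, 36 x 141 x 47 mm (long axis y), a bystander to be left alone. Origin: centre of its underside.

How it is judged:
At the end, for the whole second after the job is handed in: The glue stick and the correction bottle stand in different bays of the tidy, upright (within 0.1 rad), on the desk and at rest, each with its foot wholly inside its bay: its centre no more than 16 mm short of the bay's centre toward the mouth, and within 27 mm of it sideways (((x of glue in the frame of bay_near between -0.027 and 0.027 m and y of glue in the frame of bay_near between -0.016 and 0.018 m and x of fluid in the frame of bay_far between -0.027 and 0.027 m and y of fluid in the frame of bay_far between -0.016 and 0.018 m) or (x of glue in the frame of bay_far between -0.027 and 0.027 m and y of glue in the frame of bay_far between -0.016 and 0.018 m and x of fluid in the frame of bay_near between -0.027 and 0.027 m and y of fluid in the frame of bay_near between -0.016 and 0.018 m)) and angle between each of glue, fluid's own z axis and vertical below 0.1 rad and height (world z) of each of glue, fluid below 0.005 m and linear speed of each of glue, fluid below 0.01 m/s); the robot touches nothing.
It fails at once if the glue stick or the bottle tips over (angle between any of glue, fluid's own z axis and vertical above 0.4 rad).
It fails at once if the glue stick or the bottle is lifted off the desk (height (world z) of any of glue, fluid above 0.012 m).
It fails at once if the glue stick or the bottle is pinched or pressed hard (more than 15 N from the fingers) (contact force between the fingers and glue above 15 N or contact force between the fingers and fluid above 15 N).
It fails at once if the red thread spool, eraser, highlighter or stapler is displaced by more than 20 mm (distance of any of red_spool, eraser, highlighter, stapler from where it was at the start of the episode above 0.02 m).
It also fails if it takes over 61 s, if anything falls off the work surface, if the arm or the gripper's body presses on something with over 40 N, if the wrist force passes 120 N, or if a joint passes its speed limit or range.

## Working session

There is one attempt and no reset: what is moved stays moved. The work goes in short steps, Python scripts to look and compute and a tool call to move; the robot and the scene stay as the last step left them, time stands still between calls to the robot, and variables do not carry over. Pictures are saved under pics/ and viewed, at most 10 in all, crops included, and the job is handed in when it is done.

Besides the shell and the picture viewer there is one more tool, called as a command line: name --pt "numbers of a row" for each row, then --argument value for the rest. carry_out: Moves the arm, as the interface text tells. Its arguments: {"type":"object","properties":{"increments":{"type":"array","items":{"type":"array","items":{"type":"number"}}},"force":{"type":"number"}},"required":["increments"]}

```bash
mkdir -p pics; cat > h.py <<'E'
import numpy as np, cv2
from rig import monitor, imaging, bot
from scipy.spatial.transform import Rotation as R
def cal(n):
    c=imaging.calibration(n); f=200/np.tan(np.radians(c["fovy"])/2)
    K=np.array([[f,0,c["cx"]],[0,f,c["cy"]],[0,0,1]])
    return K,c
def save(n,fn):
    im=imaging.read_camera(n); cv2.imwrite("pics/"+fn,im[:,:,::-1]); return im
def px2w(n,uv,z=0.):
    K,c=cal(n); Rm=R.from_rotvec(np.ravel(c["rvec"])).as_matrix(); t=np.ravel(c["tvec"])
    o=-Rm.T@t; out=[]
    for u,v in uv:
        d=Rm.T@np.linalg.solve(K,[u,v,1]); out.append(o+d*(z-o[2])/d[2])
    return np.array(out)
def w2px(n,P):
    K,c=cal(n); return cv2.projectPoints(np.float64(P).reshape(-1,3),np.float64(c["rvec"]),np.float64(c["tvec"]),K,None)[0].reshape(-1,2)
E
python3 - <<'E'
from h import *
save("scene","s0.png");save("side","d0.png")
for n in("scene","side"):
    K,c=cal(n);Rm=R.from_rotvec(np.ravel(c["rvec"])).as_matrix();print(n,c,-Rm.T@np.ravel(c["tvec"]))
print(monitor.observe())
E
```

```text
scene {'fovy': 43.38401859631577, 'cx': 316.68766110368557, 'cy': 199.38072207189214, 'rvec': array([ 1.89022126, -0.61564107,  0.40760889]), 'tvec': array([-0.53798743,  0.13773655,  0.97288127])} [-0.06066148 -1.00061389  0.49999183]
side {'fovy': 50.54909062166607, 'cx': 314.9232915621974, 'cy': 196.91740422584664, 'rvec': array([ 1.96067494, -0.0995006 ,  0.07901815]), 'tvec': array([-5.78963530e-01, -3.01887468e-04,  1.02834312e+00])} [ 0.47040238 -1.00677506  0.39725812]
{'time': 0.1, 'joint_pos': array([-1.74107232e-01,  2.45759852e-01,  1.55888974e+00, -8.85680877e-06,
        1.33871134e+00, -1.74130088e-01]), 'qd': array([-0.00026835, -0.00251363, -0.0025394 ,  0.00027147, -0.00172373,
        0.00083813]), 'tau': array([-3.55783277e-04, -4.30672574e+01, -3.27129292e+01, -1.74035663e-04,
        2.81168803e-03, -2.06976699e-05]), 'tool_pos': array([6.49496895e-01, 8.74753320e-05, 2.30281804e-01]), 'ee_rot': array([-7.21562845e-04,  7.07097701e-01,  7.07115308e-01, -5.10950914e-04]), 'wrist_force': array([-0.68864435, -0.53983348, -0.58310306]), 'moment': array([-0.0026987 ,  0.04835957,  0.0266627 ]), 'gripper_force': 0.0, 'grip_width': 0.9996868061779421}
```

View pics/s0.png

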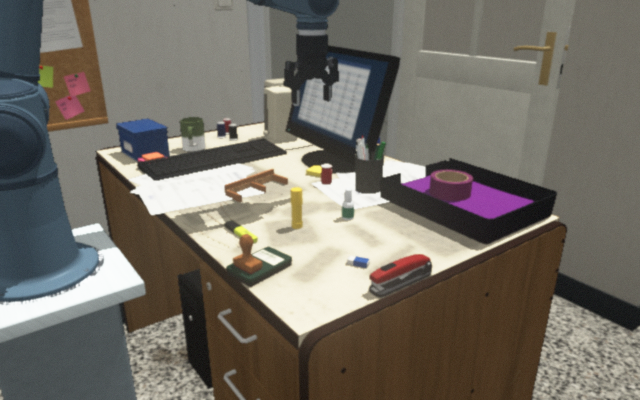

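View pics/d0.png

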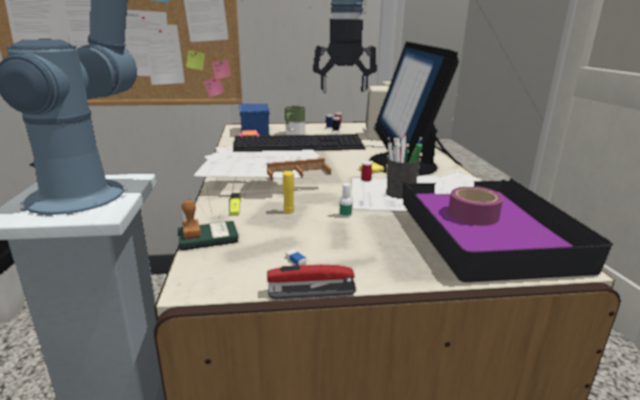

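The glue foot is at about scene (297,226) / side (289,211), and the bottle at (348,216) / (346,214). The tidy is at about scene (256,185). I'll zoom in on both.

```bash
python3 - <<'E'
import cv2,numpy as np
a=cv2.imread("pics/s0.png")[150:250,210:370];b=cv2.imread("pics/d0.png")[145:225,220:380]
a=cv2.resize(a,(800,500)[:2],interpolation=cv2.INTER_CUBIC)
cv2.imwrite("pics/s0c.png",a)
cv2.imwrite("pics/d0c.png",cv2.resize(b,(800,400),interpolation=cv2.INTER_CUBIC))
from h import *
print(px2w("scene",[(297,226),(348,216),(326,183)]).round(3),px2w("side",[(289,211),(346,214),(367,180),(235,206)]).round(3))
E
```

```text
[[ 0.514 -0.13   0.   ]
 [ 0.644 -0.157  0.   ]
 [ 0.736  0.053  0.   ]] [[ 0.509 -0.129  0.   ]
 [ 0.636 -0.156  0.   ]
 [ 0.731  0.058 -0.   ]
 [ 0.386 -0.09   0.   ]]
```

View pics/s0c.png

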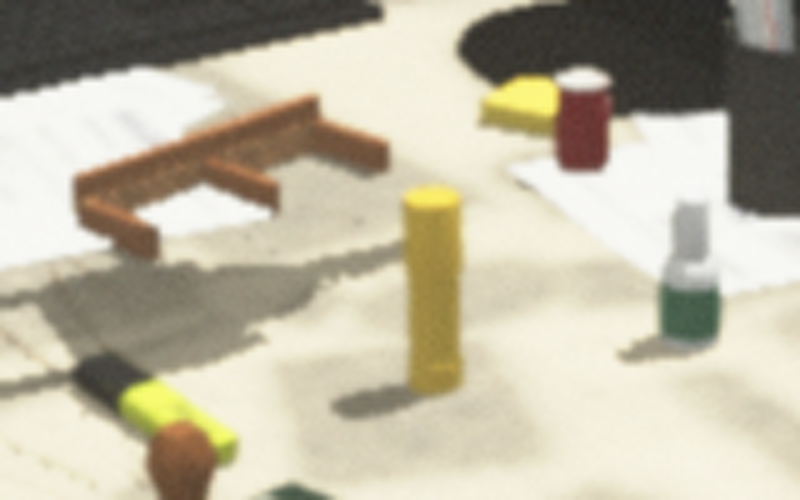

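View pics/d0c.png

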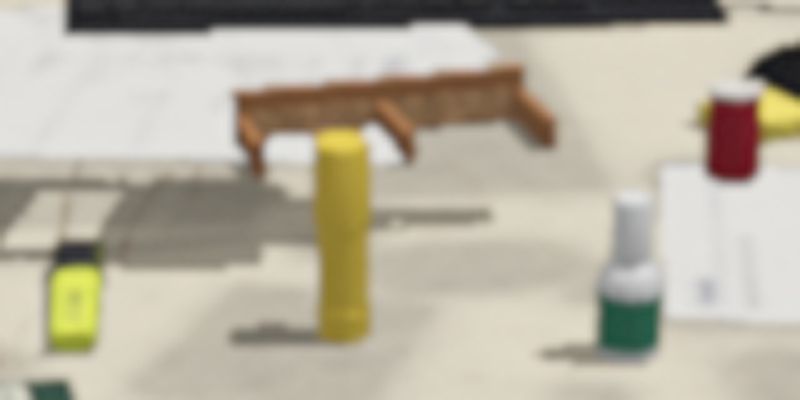

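```bash
python3 - <<'E'
from h import *
from scipy.optimize import least_squares
A=lambda l:np.array(l)/5
S=A([(150,256),(272,210),(385,170),(77,180),(318,97)])+[210,150]
D=A([(258,173),(408,157),(548,144),(235,92),(522,67)])+[220,145]
M=np.array([(-.081,-.0315,0),(.002,-.0315,0),(.085,-.0315,0),(-.087,.0315,.034),(.087,.0315,.034)])
def W(p):
    c,s=np.cos(p[2]),np.sin(p[2]);return np.c_[p[0]+c*M[:,0]-s*M[:,1],p[1]+s*M[:,0]+c*M[:,1],M[:,2]]
f=lambda p:np.r_[w2px("scene",W(p))-S,w2px("side",W(p))-D].ravel()
r=least_squares(f,[.5,.1,0]);print(r.x,r.fun.reshape(-1,2).round(1).tolist())
p=r.x
c,s=np.cos(p[2]),np.sin(p[2])
for lx in(-.0415,.0415):
    ly=-.004; print("bay",p[0]+c*lx-s*ly,p[1]+s*lx+c*ly)
print(px2w("scene",[(297.2,226.4),(348,217.2)]).round(4),px2w("side",[(288.6,211),(345.8,213.2)]).round(4))
E
```

```text
[0.54977686 0.1179843  0.1853508 ] [[0.3, 1.0], [0.4, 1.3], [0.4, 1.2], [-3.0, -1.7], [-1.3, -1.1], [1.3, 1.3], [1.0, 1.7], [1.5, 1.6], [-1.1, -1.3], [0.7, -1.1]]
bay 0.5097248478678927 0.10640471897242952
bay 0.5913031957148501 0.12170090027891278
[[ 0.5136 -0.1324  0.    ]
 [ 0.6394 -0.1621  0.    ]] [[ 0.5083 -0.1287 -0.    ]
 [ 0.6359 -0.152   0.    ]]
```

```bash
cat >> h.py <<'E'
def wcam():
    s=monitor.observe(); q=s["ee_rot"]; T=np.eye(4); T[:3,:3]=R.from_quat(np.r_[q[1:],q[0]]).as_matrix(); T[:3,3]=s["tool_pos"]
    K,c=cal("wrist"); return K,T@np.array(c["mount"])
def wp2w(K,C,uv,z=0.):
    out=[]
    for u,v in uv:
        d=C[:3,:3]@np.linalg.solve(K,[u,v,1]); out.append(C[:3,3]+d*(z-C[2,3])/d[2])
    return np.array(out)
def ww2p(K,C,P):
    X=(np.asarray(P)-C[:3,3])@C[:3,:3]; x=X@K.T; return x[:,:2]/x[:,2:]
E
python3 - <<'E'
from h import *
K,C=wcam();print(C.round(3),K)
P=[[.511,-.13,0],[.637,-.157,0],[.51,.106,0],[.591,.122,0]]
print(ww2p(K,C,P).round())
for d in [(-.08,-.03,.12),(-.08,-.08,.12),(-.08,-.08,.2)]:
    C2=C.copy();C2[:3,3]+=d;print(d,ww2p(K,C2,P).round().tolist())
E
```

```text
[[ 1.     0.001 -0.002  0.651]
 [ 0.001 -0.961 -0.275  0.071]
 [-0.002  0.275 -0.961  0.373]
 [ 0.     0.     0.     1.   ]] [[283.65138878   0.         320.90160964]
 [  0.         283.65138878 196.93170068]
 [  0.           0.           1.        ]]
[[225. 259.]
 [312. 276.]
 [207.  86.]
 [272.  72.]]
(-0.08, -0.03, 0.12) [[289.0, 213.0], [357.0, 226.0], [284.0, 74.0], [334.0, 63.0]]
(-0.08, -0.08, 0.12) [[288.0, 186.0], [358.0, 201.0], [283.0, 39.0], [335.0, 28.0]]
(-0.08, -0.08, 0.2) [[292.0, 177.0], [353.0, 190.0], [288.0, 50.0], [333.0, 41.0]]
```

```bash
python3 - <<'E'
from h import *
im=imaging.read_camera("wrist")[:,:,::-1]
cv2.imwrite("pics/w0.png",im); cv2.imwrite("pics/w0c.png",cv2.resize(im[30:330,120:420],(600,600),interpolation=cv2.INTER_CUBIC))
E
```

```text
(no output)
```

View pics/w0c.png

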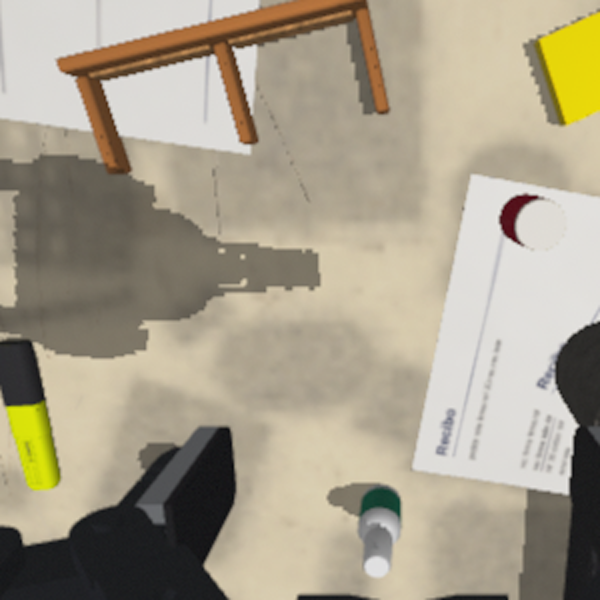

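```bash
python3 - <<'E'
from h import *
from scipy.optimize import least_squares
K,C=wcam()
A=lambda l:np.array(l)/2+[120,30]
S=A([(119,169),(248,140),(383,110),(58,62),(366,2)])
M=np.array([(-.083,-.0315,.02),(0,-.0315,.02),(.083,-.0315,.02),(-.087,.0315,.034),(.087,.0275,.034)])
def W(p):
    c,s=np.cos(p[2]),np.sin(p[2]);return np.c_[p[0]+c*M[:,0]-s*M[:,1],p[1]+s*M[:,0]+c*M[:,1],M[:,2]]
r=least_squares(lambda p:(ww2p(K,C,W(p))-S).ravel(),[.5,.1,0]);p=r.x
print(p,r.fun.reshape(-1,2).round(1).tolist())
c,s=np.cos(p[2]),np.sin(p[2])
for lx in(-.0415,.0415):
    ly=-.004; print("bay",p[0]+c*lx-s*ly,p[1]+s*lx+c*ly)
print("bottle front edge",wp2w(K,C,A([(382,487),(363,505),(401,502)])), "glue shadow",wp2w(K,C,A([(160,470)])),"spool",wp2w(K,C,A([(518,222)])),"hl",wp2w(K,C,A([(15,342),(45,488)]),.01))
E
```

```text
[0.55311486 0.11709723 0.20391572] [[-2.1, 2.6], [0.1, 2.4], [1.3, 2.2], [-0.8, -1.8], [1.4, -4.0]]
bay 0.5132847116313464 0.10477613230896056
bay 0.594565045662115 0.12158408577887098
bottle front edge [[ 6.35768298e-01 -1.53661913e-01  0.00000000e+00]
 [ 6.21414792e-01 -1.68873734e-01  0.00000000e+00]
 [ 6.49854048e-01 -1.66264326e-01  5.55111512e-17]] glue shadow [[ 4.72756439e-01 -1.39905458e-01  5.55111512e-17]] spool [[0.72545754 0.03977099 0.        ]] hl [[ 0.39156732 -0.0387823   0.01      ]
 [ 0.39269271 -0.14893296  0.01      ]]
```

carry_out --pt "0.12 0 0 -10 -30 0 18" --pt "0.12 0 0 -5 -30 0 18" --pt "0.12 0 0 0 -35 0 18" --pt "0.12 0 0 0 -35 0 18" --pt "0 0 0.06 0 -30 0 18" --pt "0 0 0.06 0 -30 -20 18" --pt "0 0 0.05 0 -30 -20 18" --pt "0 0 0 0 -20 -20 18" --pt "0 0 0 0 0 0 18" --pt "0 0 0 0 0 0 18" --force 20

```text
time: 0.98
tool_pos: [0.634, -0.2403, 0.1691]
ee_rot: [-0.184, 0.627, 0.742, 0.153]
wrist_force: [-0.2, 0.2, 0.1]
grip_width: 0.207
gripper_force: 0.0
```

The tidy is clear in the wrist view, with front ends at crop (119,169), (248,140) and (383,110). The bottle foot's edge is at (382,487), and a finger hides the glue. Next I'll go low behind the bottle and look.

carry_out --pt "0 0 0 2 0 -30 18" --pt "0 0 0 3 0 -35 18" --pt "0 0 0 3 0 -35 18" --pt "0 0 0 3 0 -25 18" --pt "0 0 0 0 0 -14 18" --pt "0 0 0 0 0 0 18" --pt "0 0 0 0 0 0 18" --pt "0 0 0 0 0 0 18"

```text
time: 1.65
tool_pos: [0.6475, -0.2406, 0.0352]
ee_rot: [-0.18, 0.626, 0.743, 0.153]
wrist_force: [0.0, 0.3, 0.8]
grip_width: 0.21
gripper_force: 0.0
```

```bash
python3 - <<'E'
from h import *
K,C=wcam()
im=imaging.read_camera("wrist")[:,:,::-1]
print(monitor.observe()["tool_pos"]);cv2.imwrite("pics/w1.png",im)
P=[[.511,-.13,0],[.636,-.165,0],[.51,.106,0],[.594,.122,0]]
print(ww2p(K,C,P).round());np.savez("w1.npz",K=K,C=C)
E
```

```text
[ 0.64760813 -0.24081407  0.03542872]
[[ 167.   74.]
 [ 321.  143.]
 [ 237. -151.]
 [ 329. -152.]]
```

View pics/w1.png

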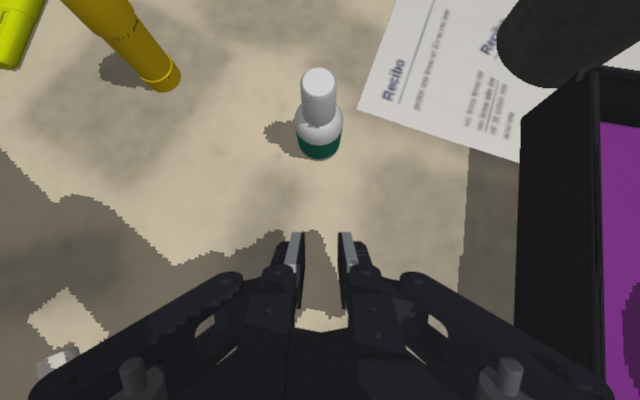

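The bottle's near foot edge is at (320,159) and the glue's is at (172,91). The fingers straddle the bottle's axis, and the tray edge is at (520,300).

```bash
python3 - <<'E'
from h import *
z=np.load("w1.npz");K,C=z["K"],z["C"]
def fit(u,v,r):
    e=wp2w(K,C,[(u,v)])[0]; d=e[:2]-C[:2,3]; return e[:2]+r*d/np.linalg.norm(d)
b=fit(320,159,.015);g=fit(170,91,.013);print("bottle",b,"glue",g)
print("tray",wp2w(K,C,[(516,280),(520,165)]),wp2w(K,C,[(522,120)],.05))
s=monitor.observe();q=s["ee_rot"];Rm=R.from_quat(np.r_[q[1:],q[0]]).as_matrix();print(Rm.round(3))
E
```

```text
bottle [ 0.6347152  -0.16241828] glue [ 0.50648145 -0.1358712 ]
tray [[ 0.7790394  -0.23748989  0.        ]
 [ 0.77896609 -0.15710866  0.        ]] [[ 0.74560453 -0.15303965  0.05      ]]
[[-0.152  0.986 -0.075]
 [ 0.875  0.169  0.453]
 [ 0.459  0.004 -0.889]]
```

carry_out --pt "0 0 0 -1 0 -10 18" --pt "0 0 0 -1 5 -10 18" --pt "0 0 0 -1 8 -6 18" --pt "0 0 0 -1 8 -2 18" --pt "0 0 0 -1 8 0 18" --pt "0 0 0 0 0 0 18" --pt "0 0 0 0 0 0 18"

```text
time: 2.28
tool_pos: [0.6407, -0.2098, 0.004]
ee_rot: [-0.182, 0.626, 0.743, 0.153]
wrist_force: [-0.4, -0.4, 0.4]
grip_width: 0.211
gripper_force: 0.2
```

carry_out --pt "0 0 0 -0.3 3 1 18" --pt "0 0 0 -0.5 3 1 18" --pt "0 0 0 -0.5 3 0 18" --pt "0 0 0 -0.4 3 0 18" --pt "0 0 0 -0.4 3 0 18" --pt "0 0 0 -0.4 3 0 18" --pt "0 0 0 -0.4 3 0 18" --pt "0 0 0 -0.4 3 0 18" --pt "0 0 0 -0.4 3 0 18" --pt "0 0 0 -0.4 3 0 18" --pt "0 0 0 -0.6 4 0 18" --pt "0 0 0 -0.6 4 0 18" --pt "0 0 0 -0.6 4 0 18" --pt "0 0 0 -0.6 4 0 18" --pt "0 0 0 -0.6 4 0 18" --pt "0 0 0 -0.6 4 0 18" --pt "0 0 0 -0.5 3 0 18" --pt "0 0 0 -0.3 2 0 18" --pt "0 0 0 0 0 0 18" --pt "0 0 0 0 0 0 18"

```text
time: 3.95
tool_pos: [0.6325, -0.1519, 0.0063]
ee_rot: [-0.182, 0.626, 0.743, 0.153]
wrist_force: [-0.7, -0.4, 0.5]
grip_width: 0.211
gripper_force: 0.0
```

```bash
python3 - <<'E'
from h import *
K,C=wcam()
im=imaging.read_camera("wrist")[:,:,::-1];sc=imaging.read_camera("side")[:,:,::-1]
cv2.imwrite("pics/w2.png",np.vstack([im[:240],cv2.resize(sc[140:230,220:380],(640,360),interpolation=cv2.INTER_CUBIC)]));np.savez("w2.npz",K=K,C=C)
print(monitor.observe()["tool_pos"])
E
```

```text
[ 0.63256766 -0.15212949  0.00631591]
```

View pics/w2.png

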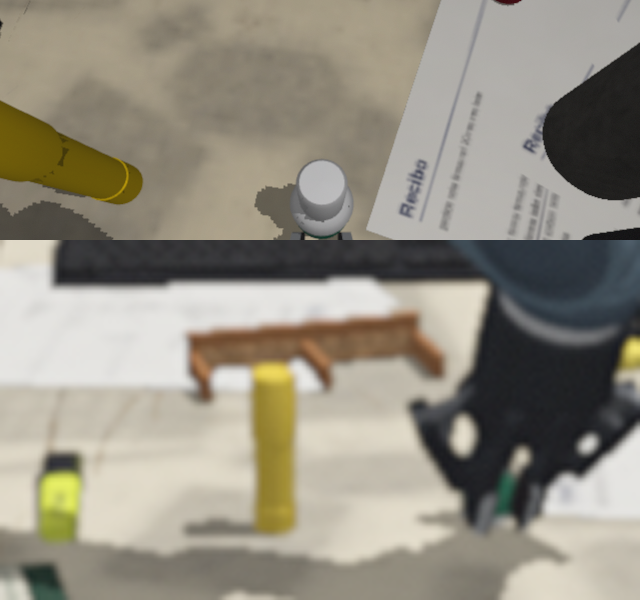

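The bottle stands upright, cradled at (322,190). I'll keep pushing.

carry_out --pt "0 0 0 -0.3 2 0 18" --pt "0 0 0 -0.4 3 0 18" --pt "0 0 0 -0.5 4 0 18" --pt "0 0 0 -0.7 5 0 18" --pt "0 0 0 -0.7 5 0 18" --pt "0 0 0 -0.7 5 0 18" --pt "0 0 0 -0.7 5 0 18" --pt "0 0 0 -0.7 5 0 18" --pt "0 0 0 -0.7 5 0 18" --pt "0 0 0 -0.7 5 0 18" --pt "0 0 0 -0.7 5 0 18" --pt "0 0 0 -0.7 5 0 18" --pt "0 0 0 -0.7 5 0 18" --pt "0 0 0 -0.7 5 0 18" --pt "0 0 0 -0.7 5 0 18" --pt "0 0 0 -0.7 5 0 18" --pt "0 0 0 -0.7 5 0 18" --pt "0 0 0 -0.7 5 0 18" --pt "0 0 0 -0.7 5 0 18" --pt "0 0 0 -0.7 5 0 18"

```text
time: 5.72
tool_pos: [0.6193, -0.0575, 0.0063]
ee_rot: [-0.182, 0.626, 0.743, 0.153]
wrist_force: [-0.4, -0.7, -0.3]
grip_width: 0.215
gripper_force: 0.2
```

carry_out --pt "0 0 0 -0.7 5 0 18" --pt "0 0 0 -0.7 5 0 18" --pt "0 0 0 -0.7 5 0 18" --pt "0 0 0 -0.7 5 0 18" --pt "0 0 0 -0.7 5 0 18" --pt "0 0 0 -0.7 5 0 18" --pt "0 0 0 -0.7 5 0 18" --pt "0 0 0 -0.7 5 0 18" --pt "0 0 0 -0.7 5 0 18" --pt "0 0 0 -0.7 5 0 18" --pt "0 0 0 -0.7 5 0 18" --pt "0 0 0 -0.7 5 0 18" --pt "0 0 0 -0.7 5 0 18" --pt "0 0 0 -0.7 5 0 18" --pt "0 0 0 -0.6 4 0 18" --pt "0 0 0 -0.5 3 0 18" --pt "0 0 0 -0.3 2 0 18" --pt "0 0 0 0 0 0 18" --pt "0 0 0 0 0 0 18"

```text
time: 7.3
tool_pos: [0.6082, 0.021, 0.0063]
ee_rot: [-0.182, 0.626, 0.743, 0.153]
wrist_force: [-0.3, -0.1, -0.1]
grip_width: 0.209
gripper_force: 0.0
```

```bash
python3 - <<'E'
from h import *
K,C=wcam()
im=imaging.read_camera("wrist")[:,:,::-1];sc=imaging.read_camera("side")[:,:,::-1]
cv2.imwrite("pics/w3.png",np.vstack([im[:240],cv2.resize(sc[140:230,220:380],(640,360),interpolation=cv2.INTER_CUBIC)]));np.savez("w3.npz",K=K,C=C)
print(monitor.observe()["tool_pos"])
E
```

```text
[0.60825111 0.02084627 0.00628852]
```

View pics/w3.png

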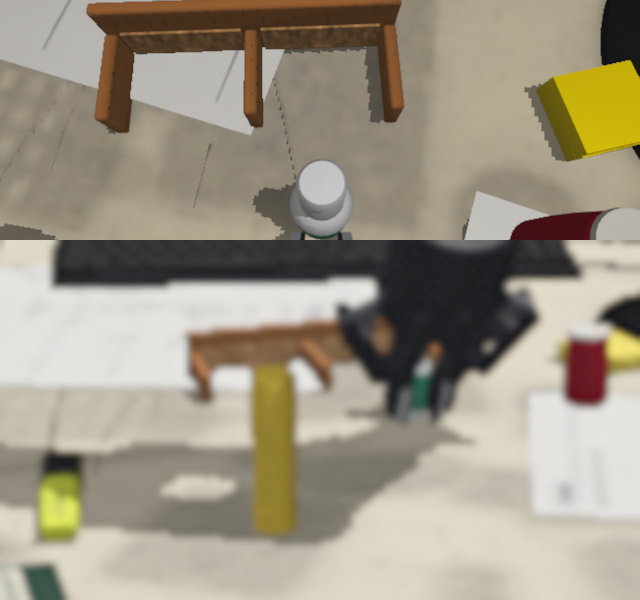

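The bottle is upright with its cap at (322,183). The tidy fronts are at (113,131), (256,126) and (396,121), and the inner back foot is at about (190,52) and (320,49).

```bash
python3 - <<'E'
from h import *
z=np.load("w3.npz");K,C=z["K"],z["C"]
f=wp2w(K,C,[(113,131),(256,126),(396,121)]);b=wp2w(K,C,[(190,52),(320,49)])
print(f.round(4),b.round(4))
d=f[2]-f[0];L=np.linalg.norm(d);yaw=np.arctan2(d[1],d[0]);print("L",L,"yaw",yaw)
n=np.array([-np.sin(yaw),np.cos(yaw)]);print("depth",(b[:,:2]-f[1,:2])@n)
m=f[:,:2].mean(0);e=np.array([np.cos(yaw),np.sin(yaw)])
for sgn in(-1,1):print("bay",m+sgn*.0415*e+.0275*n)
cap=wp2w(K,C,[(322,183)],.074);print("cap",cap)
E
```

```text
[[0.4694 0.0708 0.    ]
 [0.5565 0.0892 0.    ]
 [0.6424 0.1074 0.    ]] [[0.502  0.1333 0.    ]
 [0.5866 0.1502 0.    ]]
L 0.17686713734672704 yaw 0.20878788769767698
depth [0.05447132 0.05345438]
bay [0.50979566 0.10742397]
bay [0.59099313 0.12462774]
cap [[0.60636206 0.04127238 0.074     ]]
```

carry_out --pt "0 0 0 -0.5 2 0 18" --pt "0 0 0 -0.6 3 0 18" --pt "0 0 0 -0.8 4 0 18" --pt "0 0 0 -0.9 5 0 18" --pt "0 0 0.01 -0.9 5 0 18" --pt "0 0 0.01 -0.9 5 0 18" --pt "0 0 0.01 -0.9 5 0 18" --pt "0 0 0 -0.9 5 0 18" --pt "0 0 0 -0.9 5 0 18" --pt "0 0 0 -0.9 5 0 18" --pt "0 0 0 -0.9 5 0 18" --pt "0 0 0 -0.9 5 0 18" --pt "0 0 0 -0.9 5 0 18" --pt "0 0 0 -0.9 5 0 18" --pt "0 0 0 -0.9 5 0 18" --pt "0 0 0 -0.7 4 0 18" --pt "0 0 0 -0.6 3 0 18" --pt "0 0 0 -0.5 3 0 18" --pt "0 0 0 -0.4 2 0 18" --pt "0 0 0 -0.3 1.5 0 18"

```text
time: 9.07
tool_pos: [0.5929, 0.1037, 0.0063]
ee_rot: [-0.184, 0.615, 0.752, 0.15]
wrist_force: [-0.4, -0.6, 0.3]
grip_width: 0.212
gripper_force: 0.1
```

carry_out --pt "0 0 0 0 1 0 18" --pt "0 0 0 0 0 0 18" --pt "0 0 0 0 0 0 18" --pt "0 0 0 0 0 0 18"

```text
time: 9.4
tool_pos: [0.593, 0.1044, 0.0063]
ee_rot: [-0.184, 0.615, 0.752, 0.15]
wrist_force: [0.4, 0.2, 0.2]
grip_width: 0.208
gripper_force: 0.0
```

```bash
python3 - <<'E'
from h import *
K,C=wcam()
im=imaging.read_camera("wrist")[:,:,::-1];sc=imaging.read_camera("side")[:,:,::-1]
cv2.imwrite("pics/w4.png",np.vstack([im[:240],cv2.resize(sc[140:230,220:380],(640,360),interpolation=cv2.INTER_CUBIC)]));np.savez("w4.npz",K=K,C=C)
print(monitor.observe()["tool_pos"])
E
```

```text
[0.59305193 0.10438966 0.0062767 ]
```

View pics/w4.png

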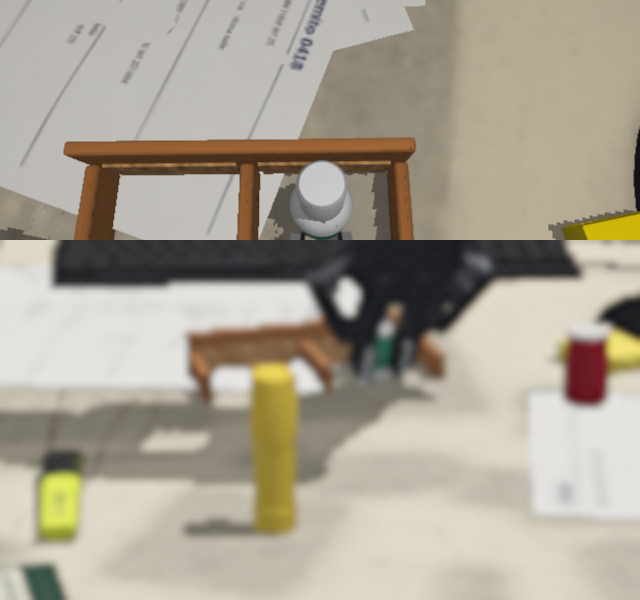

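The bottle is upright in the far bay, cap at (322,183), between the walls at 250 and 400. I'll check its depth in the bay before retreating.

```bash
python3 - <<'E'
from h import *
z=np.load("w4.npz");K,C=z["K"],z["C"]
b=wp2w(K,C,[(120,176),(235,175),(270,174)])[:,:2];cap=wp2w(K,C,[(322,183)],.074)[0,:2]
t=wp2w(K,C,[(80,160),(240,157),(412,154)],.034)[:,:2]
yaw=.209;n=np.array([-np.sin(yaw),np.cos(yaw)]);e=np.array([n[1],-n[0]])
print(b,cap,t);print("to foot",(b-cap)@n,"to top",(t-cap)@n)
w=wp2w(K,C,[(258,190),(389,190)],.02)[:,:2];print("side",(w-cap)@e)
E
```

```text
[[0.46693166 0.12317006]
 [0.53471211 0.13759267]
 [0.55525549 0.1424094 ]] [0.59063089 0.12457163] [[0.47160834 0.12252498]
 [0.54715769 0.13944616]
 [0.62873813 0.15760022]]
to foot [0.02429426 0.02433981 0.02478935] to top [0.0226929  0.02357074 0.02440329]
side [-0.03327461  0.03540639]
```

carry_out --pt "0 0 0 0.6 -3 0 18" --pt "0 0 0 1 -5 0 18" --pt "0 0 0 2 -10 0 18" --pt "0 0 0 3 -15 5 18" --pt "0 0 0 3 -17 30 17" --pt "0 0 0 0 -15 35 17" --pt "0 0 0 -10 -20 35 17" --pt "0 0 -0.05 -20 -30 35 17" --pt "0 0 -0.05 -23 -32 0 17" --pt "0 0 -0.05 -25 -32 0 17" --pt "0 0 0 -20 -32 0 17" --pt "0 0 0 -5 -32 0 17" --pt "0 0 0 0 -32 0 17" --pt "0 0 0 0 -32 0 17" --pt "0 0 0 0 -15 0 17" --pt "0 0 0 0 0 0 17" --pt "0 0 0 0 0 0 17"

```text
time: 10.92
tool_pos: [0.5029, -0.2132, 0.1405]
ee_rot: [-0.172, 0.67, 0.703, 0.164]
wrist_force: [-0.1, 0.3, 0.1]
grip_width: 0.201
gripper_force: 0.0
```

carry_out --pt "0 0 0 2 -5 -25 17" --pt "0 0 0 2 -5 -30 17" --pt "0 0 0 1 0 -30 17" --pt "0 0 0 0 0 -15 17" --pt "0 0 0 0 0 -5 17" --pt "0 0 0 0 0 0 17" --pt "0 0 0 0 0 0 17"

```text
time: 11.5
tool_pos: [0.5087, -0.2222, 0.0364]
ee_rot: [-0.172, 0.669, 0.704, 0.164]
wrist_force: [-0.4, -0.2, 0.9]
grip_width: 0.2
gripper_force: 0.0
```

```bash
cat > g.py <<'E'
from h import *
K,C=wcam(); im=imaging.read_camera("wrist"); print(monitor.observe()["tool_pos"])
hsv=cv2.cvtColor(im,cv2.COLOR_RGB2HSV)
m=cv2.inRange(hsv,(18,150,60),(27,255,255))   # glue yellow, not the lime highlighter
n,l,s,c=cv2.connectedComponentsWithStats(m)
for i in range(1,n):
    if s[i][4]<400: continue
    v,u=np.nonzero(l==i); vb=np.percentile(v,99.8); ub=u[v>=vb-3].mean()
    e=wp2w(K,C,[(ub,vb)])[0][:2]; d=e-C[:2,3]
    print(s[i],ub,vb,"foot",e+.013*d/np.linalg.norm(d))
E
python3 g.py
```

```text
[ 0.50902075 -0.22279395  0.03698802]
[ 302    9   61  135 6055] 327.44827586206895 142.0 foot [ 0.51071846 -0.13115239]
```

carry_out --pt "0 0 0 0.5 0 -10 17" --pt "0 0 0 0.5 5 -10 17" --pt "0 0 0 0.5 5 -5 17" --pt "0 0 0 0.3 8 -2 17" --pt "0 0 0 0 8 0 17" --pt "0 0 0 0 6 0 17" --pt "0 0 0 0 0 0 17" --pt "0 0 0 0 0 0 17"

```text
time: 12.22
tool_pos: [0.51, -0.19, 0.0086]
ee_rot: [-0.172, 0.669, 0.704, 0.164]
wrist_force: [-0.4, -0.2, 0.5]
grip_width: 0.2
gripper_force: 0.0
```

Drop 3 mm more, then push gently through first contact.

carry_out --pt "0 0 0 0 4 -1.5 17" --pt "0 0 0 0 4 -1.5 17" --pt "0 0 0 0 4 0 17" --pt "0 0 0 0 4 0 17" --pt "0 0 0 0 3 0 17" --pt "0 0 0 0 2 0 17" --pt "0 0 0 0 2 0 17" --pt "0 0 0 0 2 0 17" --pt "0 0 0 0 2 0 17" --pt "0 0 0 0 2 0 17" --pt "0 0 0 0 2 0 17" --pt "0 0 0 0 2 0 17" --pt "0 0 0 0 2 0 17" --pt "0 0 0 0 3 0 17" --pt "0 0 0 0 3 0 17" --pt "0 0 0 0 3 0 17" --pt "0 0 0 0 3 0 17" --pt "0 0 0 0 2 0 17" --pt "0 0 0 0 1 0 17" --pt "0 0 0 0 0 0 17"

```text
time: 13.88
tool_pos: [0.5098, -0.1401, 0.0053]
ee_rot: [-0.172, 0.669, 0.704, 0.164]
wrist_force: [0.1, -0.1, -0.4]
grip_width: 0.197
gripper_force: 0.0
```

```bash
cat > g2.py <<'E'
from h import *
s=monitor.observe();print(s["tool_pos"])
for n in("scene","side"):
    im=imaging.read_camera(n);m=cv2.inRange(cv2.cvtColor(im,cv2.COLOR_RGB2HSV),(18,130,50),(27,255,255))
    k,l,st,c=cv2.connectedComponentsWithStats(m)
    for i in range(1,k):
        if st[i][4]<60:continue
        v,u=np.nonzero(l==i);p=np.polyfit(v,u,1);x0,y0,w,h,a=st[i]
        print(n,st[i],"slope",p[0].round(3),"top",px2w(n,[(np.polyval(p,y0+2),y0+2)],.093).round(3))
E
python3 g2.py
```

```text
[ 0.5097742  -0.14005342  0.00529744]
scene [288 186  11  14  98] slope -0.351 top [[ 0.509 -0.125  0.093]]
side [371 162  13  11  74] slope -0.062 top [[ 0.718 -0.087  0.093]]
side [285 191   9  20 133] slope -0.014 top [[ 0.505 -0.251  0.093]]
```

carry_out --pt "0 0 0 0 2 0 17" --pt "0 0 0 0 3 0 17" --pt "0 0 0 0 4 0 17" --pt "0 0 0 0 5 0 17" --pt "0 0 0 0 5 0 17" --pt "0 0 0 0 5 0 17" --pt "0 0 0 0 5 0 17" --pt "0 0 0 0 5 0 17" --pt "0 0 0 0 5 0 17" --pt "0 0 0 0 5 0 17" --pt "0 0 0 0 5 0 17" --pt "0 0 0 0 5 0 17" --pt "0 0 0 0 5 0 17" --pt "0 0 0 0 5 0 17" --pt "0 0 0 0 5 0 17" --pt "0 0 0 0 5 0 17" --pt "0 0 0 0 5 0 17" --pt "0 0 0 0 5 0 17" --pt "0 0 0 0 5 0 17" --pt "0 0 0 0 5 0 17"

```text
time: 15.65
tool_pos: [0.5098, -0.0459, 0.0053]
ee_rot: [-0.172, 0.669, 0.704, 0.164]
wrist_force: [0.4, -0.0, 0.1]
grip_width: 0.201
gripper_force: 0.1
```

carry_out --pt "0 0 0 0 5 0 17" --pt "0 0 0 0 5 0 17" --pt "0 0 0 0 5 0 17" --pt "0 0 0 0 5 0 17" --pt "0 0 0 0 5 0 17" --pt "0 0 0 0 5 0 17" --pt "0 0 0 0 5 0 17" --pt "0 0 0 0 5 0 17" --pt "0 0 0 0 5 0 17" --pt "0 0 0 0 5 0 17" --pt "0 0 0 0 4 0 17" --pt "0 0 0 0 3 0 17" --pt "0 0 0 0 2 0 17" --pt "0 0 0 0 0 0 17" --pt "0 0 0 0 0 0 17"

```text
time: 16.9
tool_pos: [0.5098, 0.0127, 0.0053]
ee_rot: [-0.172, 0.669, 0.704, 0.164]
wrist_force: [0.4, 0.1, 0.2]
grip_width: 0.199
gripper_force: 0.0
```

```bash
python3 - <<'E'
from h import *
K,C=wcam();s=monitor.observe();tp=s["tool_pos"];print(tp)
im=imaging.read_camera("wrist");sc=imaging.read_camera("scene")
cv2.imwrite("pics/w5.png",np.vstack([im[:240],cv2.resize(sc[140:230,210:370],(640,360),interpolation=cv2.INTER_CUBIC)])[:,:,::-1]);np.savez("w5.npz",K=K,C=C)
m=cv2.inRange(cv2.cvtColor(im,cv2.COLOR_RGB2HSV),(18,130,60),(27,255,255))
k,l,st,c=cv2.connectedComponentsWithStats(m)
print([(a.tolist(),b.round()) for a,b in zip(st[1:],c[1:]) if a[4]>200])
# predicted top circle if upright, centre 20 mm ahead of TCP
th=np.linspace(0,2*np.pi,24);p=ww2p(K,C,np.c_[tp[0]-.001+.013*np.cos(th),tp[1]+.02+.013*np.sin(th),0*th+.093]);print(p.min(0),p.max(0))
E
```

```text
[0.50981696 0.01267293 0.0053198 ]
[([273, 125, 97, 112, 7881], array([321., 177.]))]
[266.84582185 119.46689496] [366.29404815 214.45263143]
```

View pics/w5.png

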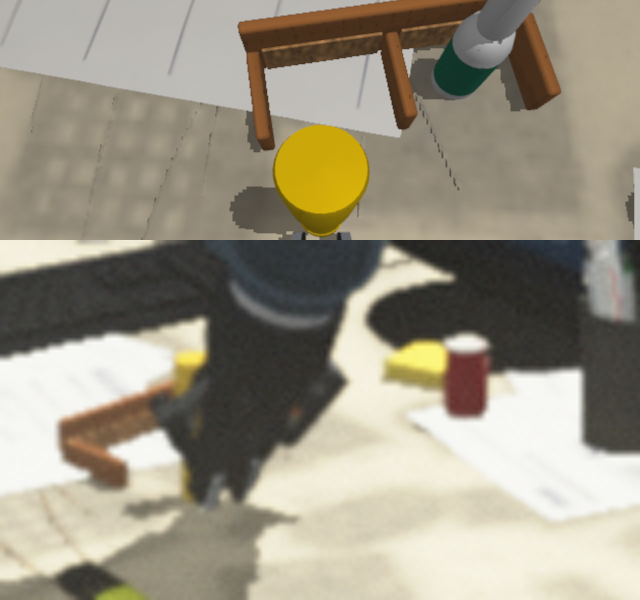

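Both items are upright. The near bay's mouth runs from about (265,147) to (407,127) and the glue's top is at (321,172). I'll compute the remaining push.

```bash
python3 - <<'E'
from h import *
z=np.load("w5.npz");K,C=z["K"],z["C"]
f=wp2w(K,C,[(265,147),(407,127)])[:,:2];print(f)
yaw=.209;n=np.array([-np.sin(yaw),np.cos(yaw)]);e=np.array([n[1],-n[0]])
print("bay",f.mean(0)+.0275*n, "L",np.linalg.norm(f[1]-f[0]))
print("glue top",wp2w(K,C,[(321,170)],.093))
bf=wp2w(K,C,[(456,96)])[0,:2];print("bottle foot edge depth in bay",(bf-f[1])@n)
E
```

```text
[[0.4736179  0.07271739]
 [0.56055269 0.09030619]]
bay [0.51137955 0.10841336] L 0.08869625085560914
glue top [[0.5100419 0.0315    0.093    ]]
bottle foot edge depth in bay 0.015816078627485276
```

carry_out --pt "0 0 0 0 2 0 17" --pt "0 0 0 0 3 0 17" --pt "0 0 0 0 4 0 17" --pt "0 0 0 0 5 0 17" --pt "0 0 0 0 5 0 17" --pt "0 0 0 0 5 0 17" --pt "0 0 0 0 5 0 17" --pt "0 0 0 0 5 0 17" --pt "0 0 0 0 5 0 17" --pt "0 0 0 0 5 0 17" --pt "0 0 0 0 5 0 17" --pt "0 0 0 0 5 0 17" --pt "0 0 0 0 4 0 17" --pt "0 0 0 0 4 0 17" --pt "0 0 0 0 4 0 17" --pt "0 0 0 0 3 0 17" --pt "0 0 0 0 3 0 17" --pt "0 0 0 0 2 0 17" --pt "0 0 0 0 1.5 0 17" --pt "0 0 0 0 1 0 17"

```text
time: 18.67
tool_pos: [0.5098, 0.0893, 0.0053]
ee_rot: [-0.172, 0.669, 0.704, 0.164]
wrist_force: [-0.2, -0.1, 0.2]
grip_width: 0.196
gripper_force: 0.1
```

carry_out --pt "0 0 0 0 0 0 17" --pt "0 0 0 0 0 0 17" --pt "0 0 0 0 0 0 17" --pt "0 0 0 0 0 0 17"

```text
time: 19.0
tool_pos: [0.5098, 0.089, 0.0053]
ee_rot: [-0.172, 0.67, 0.704, 0.164]
wrist_force: [1.0, -0.2, -1.1]
grip_width: 0.202
gripper_force: 0.0
```

```bash
python3 - <<'E'
from h import *
K,C=wcam();tp=monitor.observe()["tool_pos"];print(tp)
im=imaging.read_camera("wrist")
m=cv2.inRange(cv2.cvtColor(im,cv2.COLOR_RGB2HSV),(18,130,60),(27,255,255))
k,l,st,c=cv2.connectedComponentsWithStats(m)
for a in st[1:]:
    if a[4]>1000: u=a[0]+a[2]/2;v=a[1]+a[2]*.47;print(a,wp2w(K,C,[(u,v)],.093))
E
```

```text
[0.50984999 0.08903974 0.00532111]
[ 272  126   98  111 7814] [[0.51010673 0.10730766 0.093     ]]
```

The glue is at (0.510, 0.107), the bay's centre. Now I'll retreat straight back, then up.

carry_out --pt "0 0 0 0 -3 0 17" --pt "0 0 0 0 -5 0 17" --pt "0 0 0 0 -10 0 17" --pt "0 0 0 0 -18 0 17" --pt "0 0 0 0 -25 0 17" --pt "0 0 0 0 -25 20 17" --pt "0 0 0 0 -20 30 17" --pt "0 0 0 0 -10 35 17" --pt "0 0 0 0 0 35 17" --pt "0 0 0 0 0 30 17" --pt "0 0 0 0 0 0 17" --pt "0 0 0 0 0 0 17"

```text
time: 20.05
tool_pos: [0.511, -0.0284, 0.1573]
ee_rot: [-0.17, 0.67, 0.704, 0.164]
wrist_force: [0.7, 0.2, -0.0]
grip_width: 0.193
gripper_force: 0.0
```

```bash
python3 - <<'E'
from h import *
from scipy.optimize import least_squares
K,C=wcam();print(monitor.observe()["tool_pos"]);im=imaging.read_camera("wrist");cv2.imwrite("pics/w6.png",im[:,:,::-1])
h=cv2.cvtColor(im,cv2.COLOR_RGB2HSV)
for nm,lo,hi in(("glue",(18,130,60),(27,255,255)),("fluid",(70,100,20),(95,255,200))):
    k,l,st,c=cv2.connectedComponentsWithStats(cv2.inRange(h,lo,hi))
    for i in range(1,k):
        if st[i][4]<150:continue
        v,u=np.nonzero(l==i);vb=v.max();ub=u[v>=vb-1].mean();e=wp2w(K,C,[(ub,vb)])[0][:2];d=e-C[:2,3]
        print(nm,st[i],"foot",e+(.013 if nm=="glue" else .015)*d/np.linalg.norm(d))
print("expected tidy front px",ww2p(K,C,np.array([[.470,.071,0],[.5565,.089,0],[.642,.107,0]])).round())
E
```

```text
[ 0.51100035 -0.02840132  0.15728948]
glue [ 311   79   31   64 1494] foot [0.51050579 0.11215224]
glue [ 507   97   67   55 2195] foot [0.76061604 0.10648025]
fluid [382 114  25  21 232] foot [0.59949296 0.12658504]
expected tidy front px [[288. 163.]
 [363. 152.]
 [436. 141.]]
```

```bash
python3 -c "
from rig import bot
print(bot.job_done())"
```

```text
the job is handed in; nothing more can be done
None
```

The job is handed in: by my last camera check the glue stick stands in the near bay and the correction bottle in the far bay, both near centre, with the arm clear; the hand-in returned no verdict.

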